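Set the blank hearing-level dial by clicks and lock it

TASK

Set the hearing tester to 25 dB: its level knob is blank, but its anticlockwise end stop is 0 dB and every click clockwise from there adds 5 dB. Feel for the stop gently, without straining it, count up the clicks, and then push the lock key fully down so that the setting is held; never press the key down at any other level, and leave the things around it alone.

Things in the scene. Friction and masses are not known exactly. Their poses are not given: they have to be found in the camera images.
- tester: White-topped grey desk hearing tester, fixed, 200 x 260 x 65 mm (its x, y, z; z up). Origin: centre of its underside, on the table. In its frame the level knob's axis is at x -15, y +60 mm, the lock key at x -15, y -62 mm, on the flat top. A round dial (30 mm wide, 14 high; x 66, y -5) and a window (12 mm high; x 74, y -82) are not used.
- knob_grip (a point): Point to grip the black level knob: on its vertical axis, 34 mm above the tester's top, x along the grip bar. A disc 48 mm wide, its top 11 mm above the tester's, carries an upright bar 46 mm long (x), 14 mm thick (y), 48 mm above the tester's top. The bar is alike at both ends, unmarked, and fitted at an unknown angle: its direction says nothing about the level.
- knob_top (a point): Centre of the top of the knob's bar, on its axis. Clockwise from above raises the level: 9 click positions 20 degrees apart, the lowest (0 dB) 1 degree off the solid anticlockwise stop. It starts on an unknown low click. Leaving a click takes about 0.2 N m; the torque falls to nothing half-way, then the knob snaps into the next click and rests there when let go.
- stop_twist (a joint): How far the knob's whole mechanism is twisted on its springy mount (rad, clockwise seen from above positive): 0 when the knob is not loaded, 0.1 rad at 0.8 N m; clicks give up to about 0.03. The mechanism is strained and spoilt beyond 0.12 rad either way.
- key_top (a point): Centre of the top of the grey oblong lock key, 44 x 28 mm (x, y), which stands 22 mm above the tester's top when up. It slides straight down by 8 mm with about 3 N of friction and stays where it is left; its bottom stop is solid.
- lock_key (a joint): Travel of the lock key: 0 up (as at the start), 0.008 m fully down; 14 mm then stand above the tester's top.
- latch_pin (a joint): How far the lock key's hidden sprung pin is pushed back (m): 0 normally. When the key is pressed more than 2.5 mm at any level but 25 dB, the pin is pushed back by the rest of the press; beyond 2 mm the wrong level has been locked. At 25 dB it stays 0 all the way down.
- headset: Black headset lying down, about 180 x 140 x 60 mm; bystander.
- fork: Steel tuning fork lying down along its x, 180 mm long, 12 mm high, in front of the tester; bystander.
- flask: Conical glass flask, 76 mm wide, 120 mm high; bystander.
- mug: White mug, 76 mm wide, 90 mm high; bystander.
- tipjar: Small jar, 32 mm wide, 35 mm high, standing on the far left corner of the tester's top; origin under its centre; bystander.

How it is judged:
At the end, for the whole second after the job is handed in: The lock key is down by at least 6.5 of its 8 mm and its hidden pin is not pushed back (less than 1 mm), which is so only at 25 dB, five clicks up from the stop; the knob is let go (mechanism twisted less than 0.03 rad) (value of joint lock_key above 0.0065 m and value of joint latch_pin below 0.001 m and value of joint stop_twist between -0.03 and 0.03 rad); the robot touches nothing.
It fails at once if the knob strained against its stop (mechanism twisted more than 0.12 rad) (value of joint stop_twist above 0.12 rad or value of joint stop_twist below -0.12 rad).
It fails at once if the lock key pressed down at a wrong level (its pin pushed back more than 2 mm) (value of joint latch_pin above 0.002 m).
It fails at once if a bystander moved by more than 20 mm (distance of any of headset, fork, flask, mug, tipjar from where it was at the start of the episode above 0.02 m).
It also fails if it takes over 72 s, if anything falls off the work surface, if the arm or the gripper's body presses on something with over 40 N, if the wrist force passes 120 N, or if a joint passes its speed limit or range.

ROBOT

A 6-joint arm with a two-finger parallel gripper is mounted at the origin on the work surface. World frame = base frame: x ahead of the robot, y to its left, z up, the work surface at z = 0. Lengths are in m, angles in rad, forces in N, time in s.
With the tool pointing down it reaches from about 0.375 to 0.975 m from the base axis. Payload 3.8 kg.
Tool frame: the origin (TCP) lies midway between the tips of the shut fingers; the grasp point (between the pads) lies tcp_to_grasp behind it (tcp_to_grasp is the distance from the TCP to the grasp point, in m); z points along the fingers, y is the direction in which the jaws open and shut (so a half turn about z gives the same grasp; the last joint's range is limited). The gripper opens to 88 mm and grips with 3 to 60 N. Pads are 18 mm wide; open, the fingers measure 123 mm over their backs; the gripper's body (75 mm by 187 mm) begins 45 mm behind the grasp point.
Start: joints at [-1.289, 0.264, 1.604, -0, 1.274, -0.037], TCP at [0.212, -0.641, 0.239] pointing down, gripper open.
Joint ranges: [-2.63, 2.63], [-0.94, 2.18], [0.31, 2.57], [-1.31, 4.45], [0, 2.66], [-2.55, 2.55]. Speed limits (rad/s): [2.57, 2.57, 3.14, 3.14, 3.14, 3.14].

INTERFACE

Orientations are given as a unit quaternion [w, x, y, z].
In Python, from cell import get_state, get_image, calibration, hand_in, recognise, trace, pinpoint, tcp_to_grasp gives the robot as it stands. The module is installed in compiled form; this text tells all that it offers.
- The arm moves only by the tool apply_moves, never from a script. Its argument "commands" is a list of rows, each an object of numbers: "ax", "ay", "az": the turn, a rotation vector about the tool's x, y, z scaled (see below); "dx", "dy", "dz": the shift along the tool's x, y, z scaled (see below); "grip": the opening, from 0 (shut) to 1 (fully open). In form: [{"ax": .., "ay": .., "az": .., "dx": .., "dy": .., "dz": .., "grip": ..}, ...]. A call has 1 to 5 rows; each row is the pose to reach, as a shift and turn from the pose commanded when the call began, along the tool's axes at that moment; what a row does not reach only later rows make up. The controller multiplies each number of a shift by 1000 mm and each number of a turn by 45 degrees. A row lasts 1/10 s, in which the tool goes at most 50 mm and 8.59 degrees, less where a joint would pass 70% of its speed; a pose out of reach is approached as far as the arm can. A call with a number of a shift or a turn outside -1 to 1 is refused whole. A call with a gripper value outside its range is refused whole. The fingers move at their own pace and stop on an object; "newtons" is the grip in N (left out, the last holds). Time passes only in rows, so rows that repeat a pose let the fingers close. It gives the time, the measured TCP pose, the force and the opening at its end, in the units of the state.
- get_state(): the state, without advancing time (a new reading comes with each control period).
- get_image(name): name is "scene" or "top" or "wrist"; returns the picture (400x640x3 uint8, red, green, blue); there is no depth.
- calibration(name): a dict with "fov_y" (degrees; the focal length in pixels is half the picture's height over the tangent of half this angle, whatever the lens; pixels are square), "cx", "cy" (the principal point, pixels), "k1" (the pictures are not rectified: a ray, as slopes to the right and down, at radius r is drawn at 1 + k1 r^2 times it, then the intrinsics apply), "R" (3x3) and "t" (3): a world point X has camera coordinates R X + t. Camera axes: x right, y down, z forward; pixel columns grow to the right and rows downward; lengths in m; the calibration is good to about 2 mm. A picture is of the moment at which its call begins: read the wrist's pose just before it. calibration takes no time and is no camera call; for the wrist camera it gives the pose at the moment of the call.
- hand_in(): hands the job in, once; it reports no verdict.
Trained networks look in the newest picture that a camera, given by its name, has taken for a name from the list of things; names that differ only in an ending like _2 or _b are one class to them, and where a whole thing is asked for, a point or a joint stands for the part that bears it (a point fixed in the world has none). Each returns a list of dicts, best first, with "conf" (0 to 1); they miss things now and then, are a little off and sometimes report something else, mostly with a low value. They report only what shows in the picture. A call takes as long as a camera call.
- recognise(camera, label): "at" ([x, y, z] in m, in world coordinates, good to about 4 mm: the middle of the surface that is visible of it).
- trace(camera, label): "pixels" (400x640 bool, what is visible of it).
- pinpoint(camera, label): "at" ([x, y, z] in m, in world coordinates, good to about 4 mm: a listed point, or the origin of a listed thing).
The state is a dict: "t": time; "q": joint angles; "qd": joint speeds; "joint_efforts": joint torques, N m; "tool_pos": TCP position; "tool_rot": TCP orientation; "wrist_force": force on the tool from outside, world axes, zero at the start; "torque": the same for the moment, N m; "opening": opening from 0.0 (shut) to 1.0 (fully open).
Only numpy, scipy, OpenCV 4.12 (cv2) and the standard library are available. Lean on these libraries where they do the work, as an engineer would, in place of code of your own. Each camera call takes 0.05 s, during which the arm holds its last target. There are 200 camera calls.

## Working session

There is one attempt and no reset: what is moved stays moved. The work goes in short steps, Python scripts to look and compute and a tool call to move; the robot and the scene stay as the last step left them, time stands still between calls to the robot, and variables do not carry over. Pictures are saved under pics/ and viewed, about 8 in all and at most 12, crops included, and the job is handed in when it is done.

Besides the shell and the picture viewer there is one more tool, called after "Call:" in YAML: its name, and indented under it one key for each argument. apply_moves: Moves the arm, as the interface text tells. Its arguments: {"type":"object","properties":{"commands":{"type":"array","items":{"type":"object","properties":{"ax":{"type":"number","minimum":-1,"maximum":1},"ay":{"type":"number","minimum":-1,"maximum":1},"az":{"type":"number","minimum":-1,"maximum":1},"dx":{"type":"number","minimum":-1,"maximum":1},"dy":{"type":"number","minimum":-1,"maximum":1},"dz":{"type":"number","minimum":-1,"maximum":1},"grip":{"type":"number"}}}},"newtons":{"type":"number"}},"required":["commands"]}

```bash
mkdir -p pics
python3 - <<'E'
from cell import *
import cv2,numpy as np
print(get_state(), tcp_to_grasp if not callable(tcp_to_grasp) else tcp_to_grasp())
ims=[]
for c in("scene","top"):
    im=get_image(c);ims.append(im)
    for l in("tester","knob_grip","knob_top","key_top","tipjar","headset","fork","flask","mug"):
        r=pinpoint(c,l); print(c,l,[(np.round(x["at"],4).tolist(),round(x["conf"],2)) for x in r[:2]])
cv2.imwrite("pics/top.png",ims[1][:,:,::-1]);cv2.imwrite("pics/scene.png",ims[0][:,:,::-1])
E
```

```text
{'t': 0.0, 'q': array([-1.28892545e+00,  2.64751936e-01,  1.60535493e+00, -2.25459408e-05,
        1.27371582e+00, -3.68945019e-02]), 'qd': array([ 0.00032302,  0.00161375, -0.0007411 , -0.00086044,  0.00018674,
        0.00235648]), 'joint_efforts': array([-1.67045197e-03, -5.02112210e+01, -3.56881821e+01,  7.25652999e-02,
        2.96053709e-02, -1.57592767e-04]), 'tool_pos': array([ 0.2113383 , -0.64031458,  0.23739913]), 'tool_rot': array([-1.10534878e-03,  9.87324305e-01,  1.58711922e-01, -1.46930186e-04]), 'wrist_force': array([-0.25044445,  0.88832959, -0.31720796]), 'torque': array([-0.03016326,  0.00642809, -0.03008851]), 'opening': 1.0000697783225339} 0.0187
scene tester [([0.5122, 0.1108, 0.0002], 0.65), ([0.5956, 0.1959, 0.0636], 0.26)]
scene knob_grip [([0.498, 0.1738, 0.0986], 0.79)]
scene knob_top [([0.5039, 0.1728, 0.1112], 0.68)]
scene key_top [([0.4839, 0.0492, 0.0895], 0.57)]
scene tipjar [([0.5948, 0.2015, 0.0658], 0.72)]
scene headset [([0.5963, 0.1968, 0.0619], 0.62)]
scene fork []
scene flask [([0.638, -0.4035, -0.002], 0.96), ([0.4876, 0.0512, 0.0912], 0.5)]
scene mug []
top tester [([0.5074, 0.1107, 0.0014], 0.76)]
top knob_grip [([0.4997, 0.1749, 0.1026], 0.77)]
top knob_top [([0.4994, 0.1735, 0.1113], 0.54)]
top key_top [([0.4795, 0.0475, 0.0851], 0.53)]
top tipjar [([0.6011, 0.195, 0.0609], 0.44)]
top headset [([0.4595, 0.4322, -0.0064], 0.75)]
top fork [([0.3644, 0.1408, 0.0024], 0.61)]
top flask [([0.6353, -0.4035, -0.0009], 0.96)]
top mug [([0.4526, -0.4174, 0.0045], 0.78)]
```

View pics.

View pics/top.png

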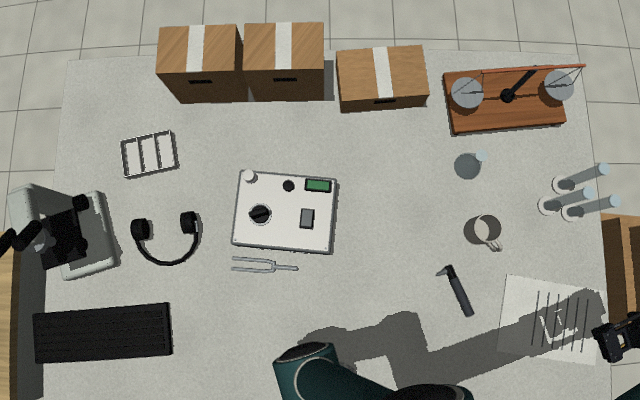

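View pics/scene.png

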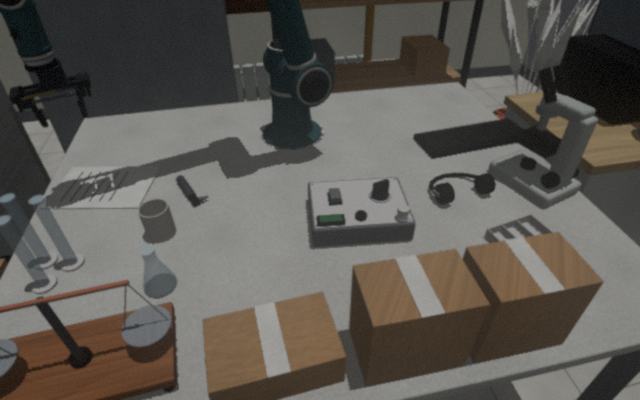

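Call:
apply_moves:
  commands:
    - {"dx": 0.153, "dy": -0.198, "dz": -0.04, "grip": 0.8}
    - {"dx": 0.153, "dy": -0.198, "dz": -0.04, "grip": 0.8}
    - {"dx": 0.153, "dy": -0.198, "dz": -0.04, "grip": 0.8}
    - {"dx": 0.153, "dy": -0.198, "dz": -0.04, "grip": 0.8}
    - {"dx": 0.153, "dy": -0.198, "dz": -0.04, "grip": 0.8}

```text
schema error: expected keys ax, ay, az, dx, dy, dz, grip
```

Call:
apply_moves:
  commands:
    - {"dx": 0.153, "dy": -0.198, "dz": 0.0, "grip": 0.8}
    - {"dx": 0.153, "dy": -0.198, "dz": 0.0, "grip": 0.8}
    - {"dx": 0.153, "dy": -0.198, "dz": 0.0, "grip": 0.8}
    - {"dx": 0.153, "dy": -0.198, "dz": 0.0, "grip": 0.8}
    - {"dx": 0.153, "dy": -0.198, "dz": 0.0, "grip": 0.8}

```text
schema error: expected keys ax, ay, az, dx, dy, dz, grip
```

Call:
apply_moves:
  commands:
    - {"dx": 0.153, "dy": -0.198, "dz": 0.0, "grip": 0.8}
    - {"dx": 0.153, "dy": -0.198, "dz": 0.0, "grip": 0.8}
    - {"dx": 0.153, "dy": -0.198, "dz": 0.0, "grip": 0.8}
    - {"dx": 0.153, "dy": -0.198, "dz": 0.0, "grip": 0.8}
    - {"dx": 0.153, "dy": -0.198, "dz": 0.0, "grip": 0.8}

```text
schema error: expected keys ax, ay, az, dx, dy, dz, grip
```

Call:
apply_moves:
  commands:
    - {"ax": 0, "ay": 0, "az": 0, "dx": 0.153, "dy": -0.198, "dz": -0.04, "grip": 0.8}
    - {"ax": 0, "ay": 0, "az": 0, "dx": 0.153, "dy": -0.198, "dz": -0.04, "grip": 0.8}
    - {"ax": 0, "ay": 0, "az": 0, "dx": 0.153, "dy": -0.198, "dz": -0.04, "grip": 0.8}
    - {"ax": 0, "ay": 0, "az": 0, "dx": 0.153, "dy": -0.198, "dz": -0.04, "grip": 0.8}
    - {"ax": 0, "ay": 0, "az": 0, "dx": 0.153, "dy": -0.198, "dz": -0.04, "grip": 0.8}

```text
t: 1.5
tool_pos: [0.294, -0.4064, 0.2785]
tool_rot: [0.0, 0.987, 0.158, 0.0]
wrist_force: [0.7, -0.3, 0.1]
opening: 0.801
```

Call:
apply_moves:
  commands:
    - {"ax": 0, "ay": 0, "az": 0, "dx": 0.153, "dy": -0.198, "dz": 0, "grip": 0.8}
    - {"ax": 0, "ay": 0, "az": 0, "dx": 0.153, "dy": -0.198, "dz": 0, "grip": 0.8}
    - {"ax": 0, "ay": 0, "az": 0, "dx": 0.153, "dy": -0.198, "dz": 0, "grip": 0.8}
    - {"ax": 0, "ay": 0, "az": 0, "dx": 0.153, "dy": -0.198, "dz": 0, "grip": 0.8}
    - {"ax": 0, "ay": 0, "az": 0, "dx": 0.153, "dy": -0.198, "dz": 0, "grip": 0.8}

```text
t: 2.0
tool_pos: [0.377, -0.1706, 0.2786]
tool_rot: [0.0, 0.987, 0.158, 0.001]
wrist_force: [0.5, -0.6, 0.7]
opening: 0.805
```

Call:
apply_moves:
  commands:
    - {"ax": 0, "ay": 0, "az": 0, "dx": 0.153, "dy": -0.198, "dz": 0, "grip": 0.8}
    - {"ax": 0, "ay": 0, "az": 0, "dx": 0.153, "dy": -0.198, "dz": 0, "grip": 0.8}
    - {"ax": 0, "ay": 0, "az": 0, "dx": 0.153, "dy": -0.198, "dz": 0, "grip": 0.8}
    - {"ax": 0, "ay": 0, "az": 0, "dx": 0.153, "dy": -0.198, "dz": 0, "grip": 0.8}
    - {"ax": 0, "ay": 0, "az": 0, "dx": 0.153, "dy": -0.198, "dz": 0, "grip": 0.8}

```text
t: 2.5
tool_pos: [0.4603, 0.0655, 0.2787]
tool_rot: [0.0, 0.987, 0.159, 0.001]
wrist_force: [-0.7, 0.4, 1.0]
opening: 0.804
```

```bash
cat > h.py <<'E'
from cell import *
import numpy as np
from scipy.spatial.transform import Rotation as Ro
def rot(q): return Ro.from_quat([q[1],q[2],q[3],q[0]])
def yaw(s):
    x=rot(s["tool_rot"]).as_matrix()[:,0]; return np.degrees(np.arctan2(x[1],x[0]))
def to(s,p):  # shift in tool axes to world p
    return rot(s["tool_rot"]).inv().apply(np.array(p)-s["tool_pos"])
def ray(c,uv):
    f=200/np.tan(np.radians(c["fov_y"]/2)); d=(np.array(uv,float)-[c["cx"],c["cy"]])/f
    u=d.copy()
    for _ in range(30): u=d/(1+c["k1"]*(u@u))
    R=np.array(c["R"]);return -R.T@np.array(c["t"]), R.T@np.array([u[0],u[1],1])
def hit(c,uv,z):
    o,d=ray(c,uv); return o+d*(z-o[2])/d[2]
def show(s): print("t",s["t"],"p",s["tool_pos"].round(4),"yaw",yaw(s).round(2),"F",s["wrist_force"].round(2),"M",s["torque"].round(3),"op",round(s["opening"],3),"q",s["q"].round(2))
E
python3 - <<'E'
from h import *
import cv2
s=get_state();show(s);c=calibration("wrist");print("cam",ray(c,(320,200)))
im=get_image("wrist");cv2.imwrite("pics/w1.png",im[:,:,::-1])
for l in("tester","knob_grip","knob_top","key_top","tipjar"):
    r=pinpoint("wrist",l); print(l,[(np.round(x["at"],4).tolist(),round(x["conf"],2)) for x in r[:2]])
E
```

```text
t 2.5 p [0.4603 0.0655 0.2787] yaw 18.29 F [-0.69  0.37  1.02] M [-0.011  0.008 -0.026] op 0.804 q [ 0.09 -0.17  1.98 -0.    1.33  1.34]
cam (array([0.53778997, 0.09091241, 0.4238319 ]), array([-0.2947219 , -0.09815267, -0.9505376 ]))
tester [([0.5073, 0.1055, -0.0018], 0.68)]
knob_grip [([0.4959, 0.1693, 0.1011], 0.78)]
knob_top [([0.4982, 0.1663, 0.1144], 0.64)]
key_top [([0.4834, 0.0504, 0.0858], 0.91)]
tipjar [([0.4805, 0.0474, 0.0871], 0.27)]
```

View pics/w1.png

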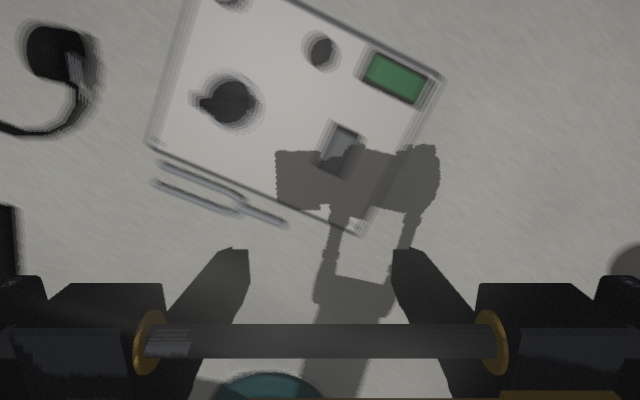

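Call:
apply_moves:
  commands:
    - {"ax": 0, "ay": 0, "az": 0, "dx": 0.07, "dy": -0.09, "dz": 0, "grip": 0.6}
    - {"ax": 0, "ay": 0, "az": 0, "dx": 0.07, "dy": -0.09, "dz": 0, "grip": 0.6}
    - {"ax": 0, "ay": 0, "az": 0, "dx": 0.07, "dy": -0.09, "dz": 0, "grip": 0.6}
    - {"ax": 0, "ay": 0, "az": 0, "dx": 0.07, "dy": -0.09, "dz": 0, "grip": 0.6}
    - {"ax": 0, "ay": 0, "az": 0, "dx": 0.07, "dy": -0.09, "dz": 0, "grip": 0.6}

```text
t: 3.3
tool_pos: [0.4979, 0.1689, 0.278]
tool_rot: [0.001, 0.987, 0.158, -0.001]
wrist_force: [0.1, -1.0, 0.2]
opening: 0.602
```

Run:
```python
from h import *
import cv2
get_image("wrist")
s=get_state();show(s);c=calibration("wrist")
im=get_image("wrist");cv2.imwrite("pics/w2.png",im[:,:,::-1])
for l in("tester","knob_grip","knob_top","key_top"):
    r=pinpoint("wrist",l); print(l,[(np.round(x["at"],4).tolist(),round(x["conf"],2)) for x in r[:2]])
np.save("c2.npy",c,allow_pickle=True)
m=trace("wrist","tester")
if m: 
    print(m[0]["conf"]); ys,xs=np.nonzero(m[0]["pixels"]); print(xs.min(),xs.max(),ys.min(),ys.max())
for l in("knob_top",):
    m=trace("wrist",l)
    if m:
        mk=m[0]["pixels"].astype(np.uint8);print(m[0]["conf"],mk.sum())
        o=im[:,:,::-1].copy(); cs,_=cv2.findContours(mk,0,2);cv2.drawContours(o,cs,-1,(0,0,255),1)
        ys,xs=np.nonzero(mk);a,b=int(xs.mean()),int(ys.mean());print(a,b)
        y0,x0=max(b-50,0),max(a-70,0)
        v=np.vstack([cv2.resize(k[y0:b+50,x0:a+70],None,fx=3,fy=3) for k in(np.clip(im[:,:,::-1]*2.5,0,255).astype(np.uint8),o)]);print(x0,y0);cv2.imwrite("pics/w2k.png",v)
```

```text
t 3.35 p [0.4979 0.1688 0.278 ] yaw 18.16 F [ 0.4  -0.4  -0.35] M [-0.038  0.005  0.   ] op 0.606 q [ 0.28 -0.04  1.87 -0.    1.32  1.53]
tester [([0.5092, 0.1078, 0.0001], 0.88)]
knob_grip [([0.4976, 0.1718, 0.1022], 0.82)]
knob_top [([0.4989, 0.1662, 0.1165], 0.73)]
key_top [([0.4808, 0.0445, 0.0859], 0.77)]
0.56
237 519 38 285
0.85 1646
319 171
249 121
```

View pics/w2k.png

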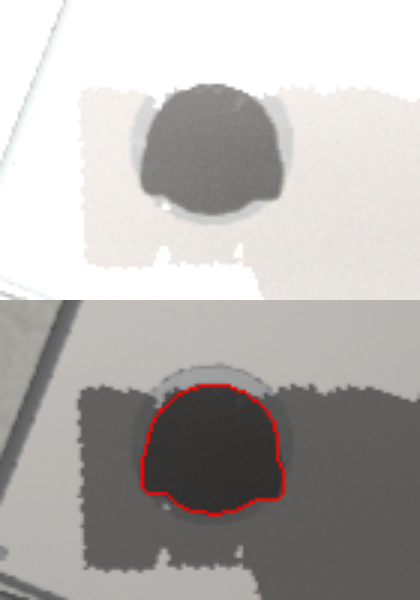

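Run:
```python
import cv2,numpy as np
im=cv2.imread("pics/w2.png")[135:205,280:360].astype(float).mean(2)
print(np.percentile(im,[1,5,20,40,60,80]))
lo=im.min();v=np.clip((im-lo)/(35)*255,0,255).astype(np.uint8)
cv2.imwrite("pics/w2s.png",cv2.resize(v,None,fx=7,fy=7,interpolation=cv2.INTER_CUBIC))
```

```text
[ 47.          48.66666667  53.          91.          94.
 158.66666667]
```

View pics/w2s.png

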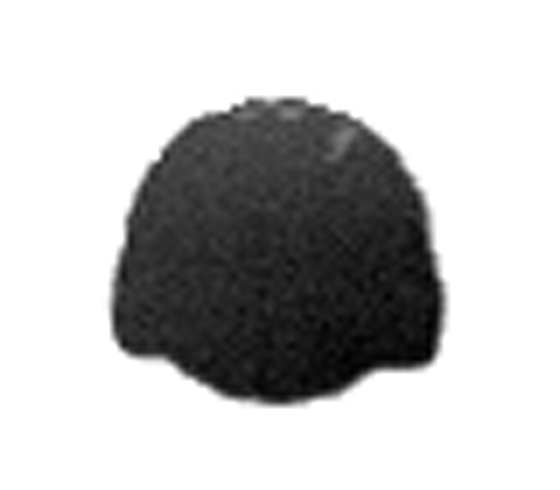

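```bash
cat > fit.py <<'E'
from h import *
import cv2
from scipy.optimize import minimize
S=4
def proj(c,P):
    X=(np.array(c["R"])@np.array(P).T).T+np.array(c["t"]); u=X[:,:2]/X[:,2:]
    u=u*(1+c["k1"]*(u**2).sum(1,keepdims=True)); f=200/np.tan(np.radians(c["fov_y"]/2)); return u*f+[c["cx"],c["cy"]]
def model(c,p,o,sh):
    x,y,a=p; m=np.zeros(sh,np.uint8); t=np.linspace(0,2*np.pi,60)
    disc=[[x+.024*np.cos(k),y+.024*np.sin(k),z] for k in t for z in(.065,.076)]
    e=np.array([np.cos(a),np.sin(a)]);n=np.array([-e[1],e[0]])
    bar=[[*(np.array([x,y])+i*.023*e+j*.007*n),z] for i in(-1,1) for j in(-1,1) for z in(.065,.113)]
    for P in(disc,bar):
        h=cv2.convexHull(((proj(c,P)-o)*S).astype(np.float32)); cv2.fillConvexPoly(m,np.round(h).astype(np.int32),1)
    return m
def fit(c,mask,o,x0,angs):  # mask: crop bool at origin o
    M=cv2.resize(mask.astype(np.uint8),None,fx=S,fy=S,interpolation=cv2.INTER_NEAREST)
    f=lambda p: 1-(M&(m:=model(c,[p[0]/100,p[1]/100,p[2]],o,M.shape))).sum()/(M|m).sum()
    r=[minimize(f,[x0[0]*100,x0[1]*100,a],method="Nelder-Mead",options=dict(initial_simplex=np.array([x0[0]*100,x0[1]*100,a])+np.array([[0,0,0],[.4,0,0],[0,.4,0],[0,0,.15]]))) for a in np.radians(angs)]
    for k in sorted(r,key=lambda k:k.fun)[:3]: print("IoU",round(1-k.fun,4),"xy",(k.x[:2]/100).round(4),"ang",np.degrees(k.x[2]).round(1)%180)
E
python3 - <<'E'
from fit import *
c=np.load("c2.npy",allow_pickle=True).item()
im=cv2.imread("pics/w2.png").astype(float).mean(2)
o=np.array([280,135]); mk=(im<72)[135:205,280:360]
fit(c,mk,o,[.498,.170],range(0,180,15))
E
```

```text
IoU 0.9412 xy [0.4972 0.1683] ang 105.1
IoU 0.9411 xy [0.4971 0.1682] ang 108.5
IoU 0.9408 xy [0.4969 0.1683] ang 104.4
```

Call:
apply_moves:
  commands:
    - {"ax": 0, "ay": 0, "az": -0.9, "dx": 0, "dy": 0, "dz": 0, "grip": 0.5}
    - {"ax": 0, "ay": 0, "az": -0.9, "dx": 0, "dy": 0, "dz": 0, "grip": 0.5}
    - {"ax": 0, "ay": 0, "az": -0.9, "dx": 0, "dy": 0, "dz": 0, "grip": 0.5}
    - {"ax": 0, "ay": 0, "az": -0.9, "dx": 0, "dy": 0, "dz": 0, "grip": 0.5}
    - {"ax": 0, "ay": 0, "az": -0.9, "dx": 0, "dy": 0, "dz": 0, "grip": 0.5}

```text
t: 4.2
tool_pos: [0.4982, 0.1706, 0.2782]
tool_rot: [0.0, 0.87, 0.493, 0.0]
wrist_force: [0.3, -0.2, -0.2]
opening: 0.502
```

Call:
apply_moves:
  commands:
    - {"ax": 0, "ay": 0, "az": -0.9, "dx": 0, "dy": 0, "dz": 0, "grip": 0.5}
    - {"ax": 0, "ay": 0, "az": -0.9, "dx": 0, "dy": 0, "dz": 0, "grip": 0.5}
    - {"ax": 0, "ay": 0, "az": -0.9, "dx": 0, "dy": 0, "dz": 0, "grip": 0.5}
    - {"ax": 0, "ay": 0, "az": -0.9, "dx": 0, "dy": 0, "dz": 0, "grip": 0.5}
    - {"ax": 0, "ay": 0, "az": -0.9, "dx": 0, "dy": 0, "dz": 0, "grip": 0.5}

```text
t: 4.7
tool_pos: [0.4982, 0.1707, 0.2782]
tool_rot: [0.0, 0.646, 0.764, 0.0]
wrist_force: [0.3, -0.8, 0.4]
opening: 0.5
```

Call:
apply_moves:
  commands:
    - {"ax": 0, "ay": 0, "az": -0.14, "dx": 0, "dy": 0, "dz": 0, "grip": 0.5}
    - {"ax": 0, "ay": 0, "az": -0.14, "dx": 0, "dy": 0, "dz": 0, "grip": 0.5}
    - {"ax": 0, "ay": 0, "az": -0.14, "dx": 0, "dy": 0, "dz": 0, "grip": 0.5}
    - {"ax": 0, "ay": 0, "az": -0.14, "dx": 0, "dy": 0, "dz": 0, "grip": 0.5}

```text
t: 5.1
tool_pos: [0.4982, 0.1707, 0.2782]
tool_rot: [0.0, 0.606, 0.796, 0.0]
wrist_force: [0.0, -0.4, 0.1]
opening: 0.501
```

Run:
```python
from fit import *
s=get_state();show(s);c=calibration("wrist")
im=get_image("wrist");cv2.imwrite("pics/w3.png",im[:,:,::-1]);np.save("c3.npy",c,allow_pickle=True)
for l in("tester","knob_grip","knob_top","key_top"):
    r=pinpoint("wrist",l); print(l,[(np.round(x["at"],4).tolist(),round(x["conf"],2)) for x in r[:2]])
u=proj(c,[[.498,.17,.09]])[0].astype(int);print(u)
x0,y0=u-[55,45]
g=im.astype(float).mean(2)
mk=(g<72)[y0:y0+90,x0:x0+110]
fit(c,mk,np.array([x0,y0]),[.498,.170],range(60,150,15))
v=np.clip((g-30)*2,0,255).astype(np.uint8)[y0:y0+90,x0:x0+110]
cv2.imwrite("pics/w3s.png",cv2.resize(v,None,fx=6,fy=6,interpolation=cv2.INTER_CUBIC))
```

```text
t 5.1 p [0.4982 0.1707 0.2782] yaw 105.46 F [ 0.04 -0.45  0.06] M [ 0.019 -0.148 -0.002] op 0.501 q [ 0.28 -0.04  1.87  0.    1.31  0.01]
tester [([0.5091, 0.1081, 0.0017], 0.59)]
knob_grip [([0.4956, 0.1713, 0.1019], 0.97)]
knob_top [([0.4981, 0.1682, 0.1151], 0.6)]
key_top [([0.4805, 0.0447, 0.0869], 0.76)]
[320 175]
IoU 0.9294 xy [0.4979 0.1683] ang 105.6
IoU 0.9291 xy [0.498  0.1683] ang 105.4
IoU 0.9284 xy [0.4982 0.1684] ang 105.5
```

View pics/w3s.png

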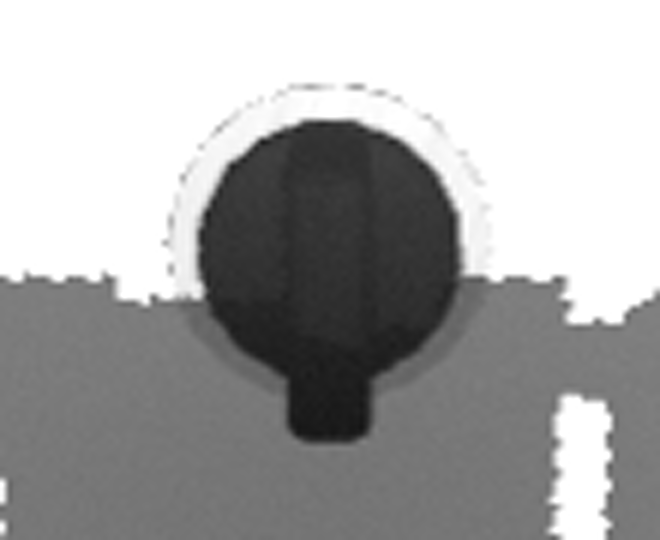

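Call:
apply_moves:
  commands:
    - {"ax": 0, "ay": 0, "az": 0, "dx": -0.001, "dy": 0, "dz": 0.05, "grip": 0.5}
    - {"ax": 0, "ay": 0, "az": 0, "dx": -0.001, "dy": 0, "dz": 0.1, "grip": 0.5}
    - {"ax": 0, "ay": 0, "az": 0, "dx": -0.001, "dy": 0, "dz": 0.14, "grip": 0.5}
    - {"ax": 0, "ay": 0, "az": 0, "dx": -0.001, "dy": 0, "dz": 0.17, "grip": 0.5}
    - {"ax": 0, "ay": 0, "az": 0, "dx": -0.001, "dy": 0, "dz": 0.195, "grip": 0.5}

```text
t: 5.85
tool_pos: [0.4974, 0.1694, 0.0809]
tool_rot: [-0.001, 0.605, 0.796, -0.001]
wrist_force: [1.1, -0.3, 0.5]
opening: 0.501
```

Call:
apply_moves:
  commands:
    - {"ax": 0, "ay": 0, "az": 0, "dx": 0, "dy": 0, "dz": 0, "grip": 0.4}
    - {"ax": 0, "ay": 0, "az": 0, "dx": 0, "dy": 0, "dz": 0, "grip": 0.1}
    - {"ax": 0, "ay": 0, "az": 0, "dx": 0, "dy": 0, "dz": 0, "grip": 0.1}
    - {"ax": 0, "ay": 0, "az": 0, "dx": 0, "dy": 0, "dz": 0, "grip": 0.1}
    - {"ax": 0, "ay": 0, "az": 0, "dx": 0, "dy": 0, "dz": 0, "grip": 0.1}
  newtons: 30

```text
t: 6.35
tool_pos: [0.4982, 0.1697, 0.085]
tool_rot: [-0.0, 0.605, 0.796, -0.0]
wrist_force: [-5.5, -1.1, 5.9]
opening: 0.154
```

```bash
python3 -c "
from h import *
show(get_state())"
```

```text
t 6.35 p [0.4982 0.1697 0.085 ] yaw 105.56 F [-5.47 -1.1   5.91] M [-0.286  0.785 -0.012] op 0.154 q [0.28 0.13 2.06 0.   0.94 0.01]
```

Call:
apply_moves:
  commands:
    - {"ax": 0, "ay": 0, "az": -0.035, "dx": 0, "dy": 0, "dz": 0, "grip": 0.1}
    - {"ax": 0, "ay": 0, "az": -0.067, "dx": 0, "dy": 0, "dz": 0, "grip": 0.1}
    - {"ax": 0, "ay": 0, "az": -0.067, "dx": 0, "dy": 0, "dz": 0, "grip": 0.1}

```text
t: 6.65
tool_pos: [0.4982, 0.1697, 0.0851]
tool_rot: [-0.0, 0.584, 0.812, -0.0]
wrist_force: [-4.5, -1.2, 5.7]
opening: 0.153
```

```bash
python3 -c "
from h import *
show(get_state())"
```

```text
t 6.65 p [0.4982 0.1697 0.0851] yaw 108.58 F [-4.51 -1.19  5.71] M [-0.27   0.761 -0.154] op 0.153 q [ 0.28  0.13  2.06  0.    0.94 -0.04]
```

Call:
apply_moves:
  commands:
    - {"ax": 0, "ay": 0, "az": -0.044, "dx": 0, "dy": 0, "dz": 0, "grip": 0.1}
    - {"ax": 0, "ay": 0, "az": -0.044, "dx": 0, "dy": 0, "dz": 0, "grip": 0.1}

```text
t: 6.85
tool_pos: [0.4982, 0.1697, 0.085]
tool_rot: [-0.0, 0.569, 0.822, -0.0]
wrist_force: [-4.4, -1.5, 6.3]
opening: 0.158
```

```bash
python3 -c "
from h import *
show(get_state())"
```

```text
t 6.85 p [0.4982 0.1697 0.085 ] yaw 110.58 F [-4.42 -1.49  6.26] M [-0.249  0.737 -0.116] op 0.158 q [ 0.28  0.13  2.06  0.    0.94 -0.08]
```

Call:
apply_moves:
  commands:
    - {"ax": 0, "ay": 0, "az": -0.033, "dx": 0, "dy": 0, "dz": 0, "grip": 0.1}
    - {"ax": 0, "ay": 0, "az": -0.033, "dx": 0, "dy": 0, "dz": 0, "grip": 0.1}

```text
t: 7.05
tool_pos: [0.4982, 0.1697, 0.0851]
tool_rot: [-0.0, 0.559, 0.829, -0.0]
wrist_force: [-4.4, -2.0, 5.2]
opening: 0.157
```

```bash
python3 -c "
from h import *
show(get_state())"
```

```text
t 7.05 p [0.4982 0.1697 0.0851] yaw 112.06 F [-4.37 -1.97  5.18] M [-0.24   0.772 -0.091] op 0.157 q [ 0.28  0.13  2.06  0.    0.94 -0.1 ]
```

Call:
apply_moves:
  commands:
    - {"ax": 0, "ay": 0, "az": -0.067, "dx": 0, "dy": 0, "dz": 0, "grip": 0.1}
    - {"ax": 0, "ay": 0, "az": -0.133, "dx": 0, "dy": 0, "dz": 0, "grip": 0.1}
    - {"ax": 0, "ay": 0, "az": -0.133, "dx": 0, "dy": 0, "dz": 0, "grip": 0.1}

```text
t: 7.35
tool_pos: [0.4982, 0.1698, 0.085]
tool_rot: [-0.0, 0.514, 0.858, -0.0]
wrist_force: [-5.0, -1.9, 6.2]
opening: 0.157
```

```bash
python3 -c "
from h import *
show(get_state())"
```

```text
t 7.35 p [0.4982 0.1698 0.085 ] yaw 118.11 F [-5.02 -1.87  6.24] M [-0.179  0.803  0.147] op 0.157 q [ 0.28  0.13  2.06  0.    0.94 -0.21]
```

Call:
apply_moves:
  commands:
    - {"ax": 0, "ay": 0, "az": -0.067, "dx": 0, "dy": 0, "dz": 0, "grip": 0.1}
    - {"ax": 0, "ay": 0, "az": -0.133, "dx": 0, "dy": 0, "dz": 0, "grip": 0.1}
    - {"ax": 0, "ay": 0, "az": -0.166, "dx": 0, "dy": 0, "dz": 0, "grip": 0.1}
    - {"ax": 0, "ay": 0, "az": -0.166, "dx": 0, "dy": 0, "dz": 0, "grip": 0.1}

```text
t: 7.75
tool_pos: [0.4982, 0.1698, 0.0851]
tool_rot: [-0.0, 0.458, 0.889, -0.0]
wrist_force: [-4.7, -1.9, 5.4]
opening: 0.159
```

```bash
python3 -c "
from h import *
show(get_state())"
```

```text
t 7.75 p [0.4982 0.1698 0.0851] yaw 125.54 F [-4.67 -1.88  5.44] M [-0.237  0.728  0.013] op 0.159 q [ 0.28  0.13  2.06  0.    0.94 -0.34]
```

Call:
apply_moves:
  commands:
    - {"ax": 0, "ay": 0, "az": -0.033, "dx": 0, "dy": 0, "dz": 0, "grip": 0.1}
    - {"ax": 0, "ay": 0, "az": -0.067, "dx": 0, "dy": 0, "dz": 0, "grip": 0.1}
    - {"ax": 0, "ay": 0, "az": -0.067, "dx": 0, "dy": 0, "dz": 0, "grip": 0.1}

```text
t: 8.05
tool_pos: [0.4982, 0.1698, 0.0851]
tool_rot: [-0.0, 0.434, 0.901, -0.0]
wrist_force: [-5.0, -1.6, 6.3]
opening: 0.157
```

```bash
python3 -c "
from h import *
show(get_state())"
```

```text
t 8.05 p [0.4982 0.1698 0.0851] yaw 128.51 F [-4.99 -1.63  6.28] M [-0.251  0.713 -0.184] op 0.157 q [ 0.28  0.13  2.06  0.    0.94 -0.39]
```

Call:
apply_moves:
  commands:
    - {"ax": 0, "ay": 0, "az": -0.044, "dx": 0, "dy": 0, "dz": 0, "grip": 0.1}
    - {"ax": 0, "ay": 0, "az": -0.044, "dx": 0, "dy": 0, "dz": 0, "grip": 0.1}

```text
t: 8.25
tool_pos: [0.4982, 0.1698, 0.0851]
tool_rot: [-0.0, 0.419, 0.908, 0.0]
wrist_force: [-4.6, -1.1, 5.5]
opening: 0.155
```

```bash
python3 -c "
from h import *
show(get_state())"
```

```text
t 8.25 p [0.4982 0.1698 0.0851] yaw 130.47 F [-4.65 -1.12  5.5 ] M [-0.28   0.686 -0.374] op 0.155 q [ 0.28  0.13  2.06  0.    0.94 -0.43]
```

Call:
apply_moves:
  commands:
    - {"ax": 0, "ay": 0, "az": -0.022, "dx": 0, "dy": 0, "dz": 0, "grip": 0.1}
    - {"ax": 0, "ay": 0, "az": -0.022, "dx": 0, "dy": 0, "dz": 0, "grip": 0.1}

```text
t: 8.45
tool_pos: [0.4982, 0.1698, 0.085]
tool_rot: [-0.0, 0.411, 0.911, 0.0]
wrist_force: [-4.6, -1.5, 6.1]
opening: 0.157
```

```bash
python3 -c "
from h import *
show(get_state())"
```

```text
t 8.45 p [0.4982 0.1698 0.085 ] yaw 131.42 F [-4.57 -1.5   6.11] M [-0.236  0.745 -0.508] op 0.157 q [ 0.28  0.13  2.06  0.    0.94 -0.44]
```

Call:
apply_moves:
  commands:
    - {"ax": 0, "ay": 0, "az": 0.14, "dx": 0, "dy": 0, "dz": 0, "grip": 0.1}
    - {"ax": 0, "ay": 0, "az": 0.28, "dx": 0, "dy": 0, "dz": 0, "grip": 0.1}
    - {"ax": 0, "ay": 0, "az": 0.42, "dx": 0, "dy": 0, "dz": 0, "grip": 0.1}
    - {"ax": 0, "ay": 0, "az": 0.576, "dx": 0, "dy": 0, "dz": 0, "grip": 0.1}
    - {"ax": 0, "ay": 0, "az": 0.576, "dx": 0, "dy": 0, "dz": 0, "grip": 0.1}

```text
t: 8.95
tool_pos: [0.4982, 0.1697, 0.085]
tool_rot: [-0.0, 0.606, 0.796, -0.0]
wrist_force: [-5.1, -0.9, 4.9]
opening: 0.154
```

```bash
python3 -c "
from h import *
show(get_state())"
```

```text
t 8.95 p [0.4982 0.1697 0.085 ] yaw 105.42 F [-5.07 -0.88  4.94] M [-0.253  0.76  -0.027] op 0.154 q [ 0.28  0.13  2.06 -0.    0.94  0.01]
```

Call:
apply_moves:
  commands:
    - {"ax": 0, "ay": 0, "az": 0.11, "dx": 0, "dy": 0, "dz": 0, "grip": 0.1}
    - {"ax": 0, "ay": 0, "az": 0.22, "dx": 0, "dy": 0, "dz": 0, "grip": 0.1}
    - {"ax": 0, "ay": 0, "az": 0.33, "dx": 0, "dy": 0, "dz": 0, "grip": 0.1}
    - {"ax": 0, "ay": 0, "az": 0.444, "dx": 0, "dy": 0, "dz": 0, "grip": 0.1}
    - {"ax": 0, "ay": 0, "az": 0.444, "dx": 0, "dy": 0, "dz": 0, "grip": 0.1}

```text
t: 9.45
tool_pos: [0.4982, 0.1697, 0.085]
tool_rot: [-0.0, 0.734, 0.679, -0.0]
wrist_force: [-3.7, -2.6, 6.3]
opening: 0.156
```

```bash
python3 -c "
from h import *
show(get_state())"
```

```text
t 9.45 p [0.4982 0.1697 0.085 ] yaw 85.48 F [-3.7  -2.58  6.29] M [-0.333  0.851 -0.013] op 0.156 q [ 0.28  0.13  2.06 -0.    0.94  0.36]
```

Call:
apply_moves:
  commands:
    - {"ax": 0, "ay": 0, "az": 0.11, "dx": 0, "dy": 0, "dz": 0, "grip": 0.1}
    - {"ax": 0, "ay": 0, "az": 0.22, "dx": 0, "dy": 0, "dz": 0, "grip": 0.1}
    - {"ax": 0, "ay": 0, "az": 0.33, "dx": 0, "dy": 0, "dz": 0, "grip": 0.1}
    - {"ax": 0, "ay": 0, "az": 0.444, "dx": 0, "dy": 0, "dz": 0, "grip": 0.1}
    - {"ax": 0, "ay": 0, "az": 0.444, "dx": 0, "dy": 0, "dz": 0, "grip": 0.1}

```text
t: 9.95
tool_pos: [0.4982, 0.1697, 0.085]
tool_rot: [-0.0, 0.841, 0.541, -0.0]
wrist_force: [-5.3, -2.0, 7.0]
opening: 0.155
```

```bash
python3 -c "
from h import *
show(get_state())"
```

```text
t 9.95 p [0.4982 0.1697 0.085 ] yaw 65.5 F [-5.33 -2.    7.03] M [-0.307  0.845  0.044] op 0.155 q [ 0.28  0.13  2.06 -0.    0.94  0.71]
```

Call:
apply_moves:
  commands:
    - {"ax": 0, "ay": 0, "az": 0.11, "dx": 0, "dy": 0, "dz": 0, "grip": 0.1}
    - {"ax": 0, "ay": 0, "az": 0.22, "dx": 0, "dy": 0, "dz": 0, "grip": 0.1}
    - {"ax": 0, "ay": 0, "az": 0.33, "dx": 0, "dy": 0, "dz": 0, "grip": 0.1}
    - {"ax": 0, "ay": 0, "az": 0.444, "dx": 0, "dy": 0, "dz": 0, "grip": 0.1}
    - {"ax": 0, "ay": 0, "az": 0.444, "dx": 0, "dy": 0, "dz": 0, "grip": 0.1}

```text
t: 10.45
tool_pos: [0.4981, 0.1697, 0.085]
tool_rot: [0.0, 0.922, 0.387, -0.0]
wrist_force: [-5.4, -2.5, 5.8]
opening: 0.157
```

```bash
python3 -c "
from h import *
show(get_state())"
```

```text
t 10.45 p [0.4981 0.1697 0.085 ] yaw 45.52 F [-5.36 -2.48  5.82] M [-0.397  0.869  0.068] op 0.157 q [ 0.28  0.13  2.06 -0.    0.94  1.06]
```

Call:
apply_moves:
  commands:
    - {"ax": 0, "ay": 0, "az": 0.11, "dx": 0, "dy": 0, "dz": 0, "grip": 0.1}
    - {"ax": 0, "ay": 0, "az": 0.22, "dx": 0, "dy": 0, "dz": 0, "grip": 0.1}
    - {"ax": 0, "ay": 0, "az": 0.33, "dx": 0, "dy": 0, "dz": 0, "grip": 0.1}
    - {"ax": 0, "ay": 0, "az": 0.444, "dx": 0, "dy": 0, "dz": 0, "grip": 0.1}
    - {"ax": 0, "ay": 0, "az": 0.444, "dx": 0, "dy": 0, "dz": 0, "grip": 0.1}

```text
t: 10.95
tool_pos: [0.4981, 0.1696, 0.0851]
tool_rot: [0.0, 0.975, 0.221, -0.0]
wrist_force: [-4.9, -1.1, 6.4]
opening: 0.155
```

```bash
python3 -c "
from h import *
show(get_state())"
```

```text
t 10.95 p [0.4981 0.1696 0.0851] yaw 25.54 F [-4.94 -1.05  6.4 ] M [-0.37   0.931  0.048] op 0.155 q [ 0.28  0.13  2.06 -0.    0.94  1.41]
```

Call:
apply_moves:
  commands:
    - {"ax": 0, "ay": 0, "az": 0, "dx": 0, "dy": 0, "dz": 0, "grip": 0.5}
    - {"ax": 0, "ay": 0, "az": 0, "dx": 0, "dy": 0, "dz": 0, "grip": 0.5}
    - {"ax": 0, "ay": 0, "az": 0, "dx": 0, "dy": 0, "dz": 0, "grip": 0.5}
    - {"ax": 0, "ay": 0, "az": 0, "dx": 0, "dy": 0, "dz": 0, "grip": 0.5}

```text
t: 11.35
tool_pos: [0.4989, 0.1699, 0.0835]
tool_rot: [-0.0, 0.975, 0.222, 0.0]
wrist_force: [-0.5, -0.1, 0.0]
opening: 0.485
```

Call:
apply_moves:
  commands:
    - {"ax": 0, "ay": 0, "az": 0, "dx": 0, "dy": 0, "dz": -0.04, "grip": 0.5}
    - {"ax": 0, "ay": 0, "az": 0, "dx": 0, "dy": 0, "dz": -0.09, "grip": 0.5}
    - {"ax": 0, "ay": 0, "az": 0, "dx": 0, "dy": 0, "dz": -0.14, "grip": 0.5}
    - {"ax": 0, "ay": 0, "az": 0, "dx": 0, "dy": 0, "dz": -0.17, "grip": 0.5}
    - {"ax": 0, "ay": 0, "az": 0, "dx": 0, "dy": 0, "dz": -0.17, "grip": 0.5}

```text
t: 11.85
tool_pos: [0.502, 0.1708, 0.2597]
tool_rot: [-0.0, 0.975, 0.222, 0.006]
wrist_force: [-0.1, -0.7, -0.3]
opening: 0.5
```

Call:
apply_moves:
  commands:
    - {"ax": 0, "ay": 0, "az": 0, "dx": -0.03, "dy": 0.04, "dz": 0, "grip": 0}
    - {"ax": 0, "ay": 0, "az": 0, "dx": -0.052, "dy": 0.075, "dz": 0, "grip": 0}
    - {"ax": 0, "ay": 0, "az": 0, "dx": -0.052, "dy": 0.075, "dz": 0, "grip": 0}
    - {"ax": 0, "ay": 0, "az": 0, "dx": -0.052, "dy": 0.075, "dz": 0, "grip": 0}

```text
t: 12.25
tool_pos: [0.4835, 0.0791, 0.252]
tool_rot: [-0.0, 0.975, 0.221, -0.001]
wrist_force: [-0.1, -0.6, 0.0]
opening: 0.162
```

Run:
```python
from fit import *
get_image("wrist")
s=get_state();show(s);c=calibration("wrist")
im=get_image("wrist");cv2.imwrite("pics/w4.png",im[:,:,::-1]);np.save("c4.npy",c,allow_pickle=True)
for l in("knob_top","key_top","key_top","tester"):
    r=pinpoint("wrist",l); print(l,[(np.round(x["at"],4).tolist(),round(x["conf"],2)) for x in r[:2]])
print(proj(c,[[.498,.17,.09],[.4805,.046,.087]]))
```

```text
t 12.3 p [0.4837 0.0798 0.2521] yaw 25.59 F [-1.06 -0.07  0.52] M [ 0.04  -0.026 -0.033] op 0.119 q [ 0.11 -0.1   1.97  0.    1.27  1.24]
knob_top [([0.5002, 0.1661, 0.1146], 0.97)]
key_top [([0.4797, 0.0477, 0.086], 0.95)]
key_top [([0.4797, 0.0477, 0.086], 0.95)]
tester [([0.5088, 0.1035, -0.0018], 0.88), ([0.4808, 0.0471, 0.087], 0.31)]
[[236.79615998 125.23303172]
 [349.56131643 197.29581177]]
```

View pics/w4.png

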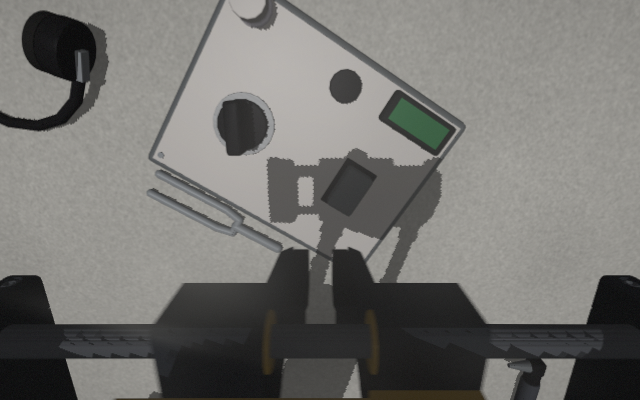

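Call:
apply_moves:
  commands:
    - {"ax": 0, "ay": 0, "az": 0, "dx": -0.017, "dy": 0.028, "dz": 0, "grip": 0}
    - {"ax": 0, "ay": 0, "az": 0, "dx": -0.017, "dy": 0.028, "dz": 0.04, "grip": 0}
    - {"ax": 0, "ay": 0, "az": 0, "dx": -0.017, "dy": 0.028, "dz": 0.09, "grip": 0}
    - {"ax": 0, "ay": 0, "az": 0, "dx": -0.017, "dy": 0.028, "dz": 0.135, "grip": 0}
    - {"ax": 0, "ay": 0, "az": 0, "dx": -0.017, "dy": 0.028, "dz": 0.152, "grip": 0}

```text
t: 13.05
tool_pos: [0.4772, 0.0475, 0.0963]
tool_rot: [-0.001, 0.975, 0.222, -0.004]
wrist_force: [-0.4, 0.2, -0.4]
opening: 0.002
```

Call:
apply_moves:
  commands:
    - {"ax": 0, "ay": 0, "az": 0, "dx": 0, "dy": 0, "dz": 0.005, "grip": 0}
    - {"ax": 0, "ay": 0, "az": 0, "dx": 0, "dy": 0, "dz": 0.01, "grip": 0}
    - {"ax": 0, "ay": 0, "az": 0, "dx": 0, "dy": 0, "dz": 0.01, "grip": 0}

```text
t: 13.35
tool_pos: [0.4818, 0.0474, 0.0919]
tool_rot: [0.0, 0.975, 0.222, 0.001]
wrist_force: [-0.9, -0.6, 0.1]
opening: 0.007
```

```bash
python3 -c "
from h import *
show(get_state())"
```

```text
t 13.35 p [0.4818 0.0474 0.0919] yaw 25.67 F [-0.92 -0.56  0.12] M [-0.003 -0.005 -0.062] op 0.007 q [0.05 0.05 2.15 0.   0.95 1.17]
```

Call:
apply_moves:
  commands:
    - {"ax": 0, "ay": 0, "az": 0, "dx": 0, "dy": 0, "dz": 0.003, "grip": 0}
    - {"ax": 0, "ay": 0, "az": 0, "dx": 0, "dy": 0, "dz": 0.006, "grip": 0}
    - {"ax": 0, "ay": 0, "az": 0, "dx": 0, "dy": 0, "dz": 0.006, "grip": 0}

```text
t: 13.65
tool_pos: [0.482, 0.0471, 0.0861]
tool_rot: [0.0, 0.975, 0.222, 0.001]
wrist_force: [1.8, 0.2, 1.2]
opening: 0.003
```

```bash
python3 -c "
from h import *
show(get_state())"
```

```text
t 13.65 p [0.482  0.0471 0.0861] yaw 25.64 F [1.79 0.19 1.2 ] M [ 0.042 -0.13  -0.037] op 0.003 q [0.05 0.05 2.15 0.   0.93 1.17]
```

Call:
apply_moves:
  commands:
    - {"ax": 0, "ay": 0, "az": 0, "dx": 0, "dy": 0, "dz": 0.001, "grip": 0}
    - {"ax": 0, "ay": 0, "az": 0, "dx": 0, "dy": 0, "dz": 0.002, "grip": 0}
    - {"ax": 0, "ay": 0, "az": 0, "dx": 0, "dy": 0, "dz": 0.002, "grip": 0}

```text
t: 13.95
tool_pos: [0.4815, 0.0471, 0.0835]
tool_rot: [0.0, 0.975, 0.222, 0.001]
wrist_force: [1.7, 1.3, 2.4]
opening: 0.003
```

```bash
python3 -c "
from h import *
show(get_state())"
```

```text
t 13.95 p [0.4815 0.0471 0.0835] yaw 25.64 F [1.66 1.32 2.38] M [ 0.015 -0.281 -0.016] op 0.003 q [0.05 0.06 2.15 0.   0.93 1.17]
```

Call:
apply_moves:
  commands:
    - {"ax": 0, "ay": 0, "az": 0, "dx": 0, "dy": 0, "dz": 0.002, "grip": 0}
    - {"ax": 0, "ay": 0, "az": 0, "dx": 0, "dy": 0, "dz": 0.004, "grip": 0}
    - {"ax": 0, "ay": 0, "az": 0, "dx": 0, "dy": 0, "dz": 0.004, "grip": 0}

```text
t: 14.25
tool_pos: [0.4814, 0.0471, 0.0794]
tool_rot: [0.0, 0.975, 0.222, 0.0]
wrist_force: [2.2, 0.7, 3.3]
opening: 0.005
```

```bash
python3 -c "
from h import *
show(get_state())"
```

```text
t 14.25 p [0.4814 0.0471 0.0794] yaw 25.64 F [2.2  0.66 3.26] M [ 0.056 -0.266  0.012] op 0.005 q [ 0.05  0.06  2.16 -0.    0.92  1.17]
```

Call:
apply_moves:
  commands:
    - {"ax": 0, "ay": 0, "az": 0, "dx": 0, "dy": 0, "dz": 0.001, "grip": 0}
    - {"ax": 0, "ay": 0, "az": 0, "dx": 0, "dy": 0, "dz": 0.003, "grip": 0}
    - {"ax": 0, "ay": 0, "az": 0, "dx": 0, "dy": 0, "dz": 0.003, "grip": 0}

```text
t: 14.55
tool_pos: [0.4815, 0.0471, 0.0792]
tool_rot: [0.0, 0.975, 0.222, 0.0]
wrist_force: [-8.0, -0.9, 24.8]
opening: 0.004
```

```bash
python3 -c "
from h import *
show(get_state())"
```

```text
t 14.55 p [0.4815 0.0471 0.0792] yaw 25.65 F [-7.96 -0.94 24.84] M [-0.102  1.255 -0.016] op 0.004 q [ 0.05  0.06  2.16 -0.    0.92  1.17]
```

Solid bottom stop reached at z = 0.079 with 25 N, as expected. Retract and check.

Call:
apply_moves:
  commands:
    - {"ax": 0, "ay": 0, "az": 0, "dx": 0, "dy": 0, "dz": -0.02, "grip": 0}
    - {"ax": 0, "ay": 0, "az": 0, "dx": 0, "dy": 0, "dz": -0.07, "grip": 0}
    - {"ax": 0, "ay": 0, "az": 0, "dx": 0, "dy": 0, "dz": -0.12, "grip": 0}
    - {"ax": 0, "ay": 0, "az": 0, "dx": 0, "dy": 0, "dz": -0.17, "grip": 0}
    - {"ax": 0, "ay": 0, "az": 0, "dx": 0, "dy": 0, "dz": -0.17, "grip": 0}

```text
t: 15.05
tool_pos: [0.4846, 0.0472, 0.2535]
tool_rot: [0.001, 0.975, 0.222, 0.006]
wrist_force: [0.8, 0.3, 0.5]
opening: 0.004
```

Run:
```python
from fit import *
get_image("wrist")
show(get_state())
im=get_image("wrist");cv2.imwrite("pics/w5.png",im[:,:,::-1])
for cam,l in(("wrist","knob_top"),("wrist","key_top"),("wrist","tester")):
    r=pinpoint(cam,l); print(l,[(np.round(x["at"],4).tolist(),round(x["conf"],2)) for x in r[:1]])
```

```text
t 15.1 p [0.4827 0.0471 0.2497] yaw 25.65 F [-1.2   0.2  -0.43] M [-0.003  0.005  0.034] op 0.003 q [ 0.05 -0.11  1.99 -0.    1.26  1.17]
knob_top [([0.499, 0.1657, 0.1173], 0.91)]
key_top [([0.4806, 0.0461, 0.076], 0.81)]
tester [([0.5063, 0.105, 0.0015], 0.94)]
```

View pics/w5.png

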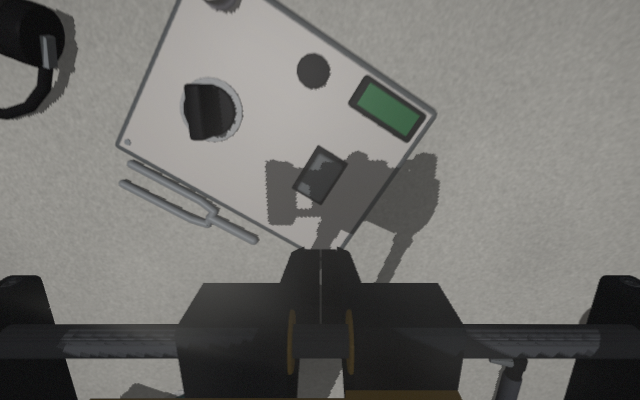

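The key at pixel (320,175) is down (its top is now read at z ≈ 0.076, against 0.086 before). The knob at (209,109) still points at the 25 dB angle, nothing else has moved, and the gripper is clear.

```bash
python3 -c "
from cell import hand_in
print(hand_in())"
```

```text
the job is handed in; nothing more can be done
None
```

The hearing tester is set to 25 dB, the lock key is pushed fully down, and I have handed the job in. No verdict was reported.

- **Finding the stop:** I gripped the knob with 30 N and turned it anticlockwise. It passed one click and then met the stop. The torque there kept rising to 0.51 N m, about 0.06 rad of twist (reckoned from the torque), well under the 0.12 limit.
- **Setting the level:** I counted five clicks of 20° clockwise from the 0 dB position. The torque was near zero at each click, so I let the knob go there.
- **Locking:** The key went down with only its 2–3 N of friction and no sign of the pin resisting. It met its solid bottom at tool height 0.079 m with 25 N.

**Last checks:** The key top read about 10 mm lower than before (nominal 8 mm, and the reading is only good to about 4 mm). In the last wrist picture the bar still points at the 25 dB angle, the bystanders in view looked undisturbed, and the arm is clear. The flask and mug were out of that view, and I took no final overhead picture. Nothing failed, and the only disagreement was a few millimetres between position estimates.

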